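# Set the string-tension gauge to its index

### The job

Set the tension gauge on the bench: turn its pegged wheel clockwise until the tip of the sprung steel blade stands opposite the tip of the index, creeping up to it so that the blade never goes more than about a centimetre past. Then swing the lock lever clockwise until it is fully home, with the blade still on the index. Do not touch the blade or the index, and leave the jar, the awl and the hook tool where they are.

Things in the scene. Friction and masses are not known exactly. Their poses are not given: they have to be found in the camera images.
- gauge: the tension gauge, fixed to the bench: green cast bed 20 mm thick, x -125..135, y -275..160 mm in its frame. Origin on the bench surface under the wheel's axis, z up. Lever pivot at x 0, y 125; blade pivot at x -100, y -170; white arc scale near the far (+x) edge of the -y part. All else of it (bar wheel and lever) is under 62 mm high. Place and yaw vary.
- wheel (a joint): turn of the pegged wheel, rad, grows clockwise seen from above, which draws the blade towards the index; stops at 0 and 4.6. Self-locking: stays where it is left. Takes 0.3 to 0.5 N m (6 to 9 N at a peg). The blade turns 0.13 rad per rad of the wheel (its tip moves about 22 mm per rad).
- wheel_center (a point): on the wheel's vertical axis, in the top face of its disc, 50 mm above the bench. Dark steel disc, 150 mm diameter, 12 mm thick; 40 mm hub rising 18 mm above it with a thin stub 8 mm higher; four upright steel pegs, 18 mm diameter, 45 mm tall above the disc, 90 degrees apart, axes on a circle of 55 mm radius. Site x points to the listed peg.
- peg (a point): centre of the top of one of the four pegs, 95 mm above the bench; moves with the wheel. The other three are alike.
- blade: the sprung steel blade, a level bar on edge, 170 mm from its pivot to its tip, 37 to 59 mm above the bench. Origin on its pivot axis, x towards its tip. Only the wheel may move it.
- blade_tip (a point): tip of the blade (6 mm wide there), at its top face, 53 mm above the bench. Site x points along the blade outward from its pivot, y the way it moves as the wheel tightens.
- index: the brass index on the white scale: a 6 mm wide, 28 mm long bar with a 26 mm wide block behind it, held stiffly; its place along the scale varies. Origin on the blade's pivot axis, x towards the index. Do not touch.
- index_tip (a point): inner end of the index, at its top face, 53 mm above the bench, 178 mm from the blade's pivot, so 8 mm beyond the blade tip when in line with it. Site x points radially out from the blade's pivot, y along the scale the way the blade moves when tightened. The blade is on the index when its tip has y = 0 in this frame (negative: short of it).
- lever (a joint): turn of the lock lever, rad, grows clockwise seen from above: 0 = pointing to the gauge's +y, 1.5 = fully home against its stop, pointing to the gauge's +x. Stays where it is left; takes about 0.2 N m (2 to 3 N at the knob). Starts unlocked.
- lever_pivot (a point): on the lock lever's vertical pivot axis, 52 mm above the bench.
- lever_knob (a point): centre of the top of the lever's upright black knob, 93 mm above the bench: 20 mm diameter, rising 44 mm above the flat lever arm (top of the arm 49 mm above the bench), 80 mm from the pivot.
- jar: brown glass jar with lid, 68 mm diameter, 95 mm tall, standing loose beyond the gauge; origin under its centre. Leave alone.
- awl: awl with wooden handle, 170 mm long, 32 mm high, lying loose beyond the gauge; origin on the bench near its middle, x towards the point. Leave alone.
- hook_tool: orange-handled hook tool, 180 mm long, 26 mm high, lying loose beside the lever end of the gauge; origin on the bench under its middle, x towards the hook. Leave alone.

How it is judged (in metres and radians):
On the way, in this order (a step that is already met when the one before it is completed fails the run):
1. the blade tip stands opposite the index tip, within 4 mm along the scale, wheel at rest (y of blade_tip in the frame of index_tip between -0.004 and 0.004 m and velocity of joint wheel between -0.1 and 0.1 rad/s), for 0.3 s.
2. the lock lever is swung home (value of joint lever above 1.38 rad), for 0.2 s.
At the end, for the whole second after the job is handed in: The blade tip stands within 4 mm of the index tip along the scale, the wheel is at rest and the lock lever is home (above 1.38 of its 1.5 rad) (y of blade_tip in the frame of index_tip between -0.004 and 0.004 m and value of joint lever above 1.38 rad and velocity of joint wheel between -0.05 and 0.05 rad/s); the robot touches nothing.
It fails at once if the blade goes more than 12 mm past the index (y of blade_tip in the frame of index_tip above 0.012 m).
It fails at once if the robot touches the blade or the index (more than 2 N), or shifts the index by 3 mm (contact force between any of the arm, the fingers and blade above 2 N or contact force between any of the arm, the fingers and index above 2 N or distance of index_tip from where it was at the start of the episode above 0.003 m).
It fails at once if the jar, the awl or the hook tool is moved by more than 15 mm (distance of any of jar, awl, hook_tool from where it was at the start of the episode above 0.015 m).
It also fails if it takes over 51 s, if anything falls off the work surface, if the arm or the gripper's body presses on something with over 40 N, if the wrist force passes 120 N, or if a joint passes its speed limit or range.

### The arm

A 7-joint arm with a two-finger parallel gripper is mounted at the origin on the work surface. World frame = base frame: x ahead of the robot, y to its left, z up, the work surface at z = 0. Lengths are in mm, angles in rad, forces in N, time in s.
With the tool pointing down it reaches from about 400 to 875 mm from the base axis. Payload 4.4 kg.
Tool frame: the origin (TCP) lies midway between the tips of the shut fingers; the grasp point (between the pads) lies ctrl.grip_depth behind it (ctrl.grip_depth is the distance from the TCP to the grasp point, in mm); z points along the fingers, y is the line along which they close (so a half turn about z gives the same grasp; the last joint's range is limited). The gripper opens to 85 mm and grips with 20 to 120 N. Pads are 22 mm wide; open, the fingers measure 114 mm over their backs; the gripper's body (76 mm by 85 mm) begins 54 mm behind the grasp point. The pads swing forward as they close: fully open they stand 13 mm farther back than shut.
Start: joints at [1.127, 0.628, 0.038, 1.517, -0.027, 0.996, -0.02], TCP at [239.798, -604.165, 231.313] pointing down, gripper open.
Joint ranges: [-3.06, 3.06], [-0.37, 2.12], [-1.25, 1.32], [0.18, 2.47], [-1.1, 4.24], [0.23, 1.98], [-2.94, 2.94]. Speed limits (rad/s): [2.57, 2.57, 3.14, 3.14, 3.14, 3.14, 3.14].

### API

Orientations are given as [roll, pitch, yaw] about the fixed x, y, z axes, in that order (R = Rz(yaw) Ry(pitch) Rx(roll)).
In Python, from cell import ctrl gives the robot as it stands.
- The arm moves only by the tool carry_out, never from a script. Its argument "deltas" is one flat list of numbers, 7 for each row, row after row: the turn, a rotation vector about the tool's x, y, z in degrees, then the shift along the tool's x, y, z in m, then the closure, from -1 (fully open) to 1 (shut). In form: [wx, wy, wz, dx, dy, dz, claw, wx, wy, wz, dx, dy, dz, claw, ...]. A call has 1 to 12 rows; each row shifts and turns the commanded pose from where the row before left it, along the tool's axes as they then stand; what a row does not reach is not made up. A row lasts 1/8 s, in which the tool goes at most 62.5 mm and 10.7 degrees, less where a joint would pass 70% of its speed; a pose out of reach is approached as far as the arm can. A call with a gripper value outside its range is refused whole. The fingers move at their own pace and stop on an object; the grip force is fixed at half the most. Time passes only in rows, so rows that do not move let the fingers close. It gives the time, the measured TCP pose, the force, the opening and the grip force at its end, in the units of the state.
- ctrl.read_state(): the state, without advancing time (a new reading comes with each control period).
- ctrl.get_image(name): name is "scene" or "side" or "wrist"; returns the picture (384x512x3 uint8, red, green, blue); there is no depth.
- ctrl.calibration(name): a dict with "mtx" (3x3 intrinsics, pixels), "distortion" ([k1, k2, p1, p2, k3] as OpenCV has them; the pictures are not rectified), "R" (3x3) and "t" (3): a world point X has camera coordinates R X + t. Camera axes: x right, y down, z forward; pixel columns grow to the right and rows downward; lengths in mm; the calibration is good to about 2 mm. A picture is of the moment at which its call begins: read the wrist's pose just before it. calibration takes no time and is no camera call; for the wrist camera it gives the pose at the moment of the call.
- ctrl.finish_job(): hands the job in; it is judged then, once.
The state is a dict: "clock": time; "qpos": joint angles; "qd": joint speeds; "tau": joint torques, N m; "eef_pos": TCP position; "tool_rot": TCP orientation; "force": force on the tool from outside, world axes, zero at the start; "torque": the same for the moment, N m; "width": finger opening in mm; "gripper_force": force on a finger pad.
Only numpy, scipy, OpenCV 4.12 (cv2) and the standard library are available. Lean on these libraries where they do the work, as an engineer would, in place of code of your own. Each camera call takes 0.05 s, during which the arm holds its last target. There are 200 camera calls.

## Working session

There is one attempt and no reset: what is moved stays moved. The work goes in short steps, Python scripts to look and compute and a tool call to move; the robot and the scene stay as the last step left them, time stands still between calls to the robot, and variables do not carry over. Pictures are saved under pics/ and viewed, at most 12 in all, crops included, and the job is handed in when it is done.

Besides the shell and the picture viewer there is one more tool, called in YAML: its name, and indented under it one key for each argument. carry_out: Moves the arm, as the interface text tells. Its arguments: {"type":"object","properties":{"deltas":{"type":"array"}},"required":["deltas"]}

```bash
mkdir -p pics; cat > h.py <<'E'
import numpy as np, cv2
from cell import ctrl
def cal(n):
    c=ctrl.calibration(n); return {k:np.array(v,float) for k,v in c.items() if k in('mtx','distortion','R','t')}
def proj(c,X):
    return cv2.projectPoints(np.array(X,float).reshape(-1,1,3),cv2.Rodrigues(c['R'])[0],c['t'],c['mtx'],c['distortion'])[0].reshape(-1,2)
def ray(c,uv):
    p=cv2.undistortPoints(np.array(uv,float).reshape(-1,1,2),c['mtx'],c['distortion']).reshape(-1,2)
    d=np.c_[p,np.ones(len(p))]@c['R']; return -c['R'].T@c['t'],d
def atz(c,uv,z):
    o,d=ray(c,uv); return o+d*((np.array(z)-o[2])/d[:,2])[:,None]
def tri(c1,u1,c2,u2):
    o1,d1=ray(c1,u1);o2,d2=ray(c2,u2);out=[]
    for a,b in zip(d1,d2):
        s=np.linalg.lstsq(np.c_[a,-b],o2-o1,rcond=None)[0]; p,q=o1+a*s[0],o2+b*s[1]
        out.append(np.r_[(p+q)/2,np.linalg.norm(p-q)])
    return np.array(out)
def snap(n,f):
    im=ctrl.get_image(n); cv2.imwrite(f'pics/{f}.png',im[...,::-1]); return im
E
python3 - <<'E'
from h import *
s=ctrl.read_state();print(s,ctrl.grip_depth)
a=snap('scene','scene0');b=snap('side','side0');snap('wrist','wrist0')
for n in('scene','side','wrist'):
    c=cal(n);print(n,-c['R'].T@c['t'],c['R'][2])
E
```

```text
{'clock': 0.0, 'qpos': array([ 1.12722292,  0.62930874,  0.03843266,  1.51837833, -0.02700281,
        0.9962877 , -0.01998005]), 'qd': array([ 4.84255412e-05, -2.19523711e-05,  8.80295989e-04, -2.05801841e-04,
       -6.37604014e-04,  5.40004990e-04,  2.14947089e-03]), 'tau': array([ 5.24806237e-04, -5.63387883e+01,  1.22711454e+00, -1.93439466e+01,
        1.13055695e-02,  1.05135547e-02,  5.38210244e-06]), 'eef_pos': array([ 239.55640877, -603.57470118,  230.40983537]), 'tool_rot': array([-3.13972822e+00,  1.49856901e-05,  3.77799124e-01]), 'force': array([0.39555774, 0.57236078, 0.228626  ]), 'torque': array([-0.01900126,  0.0093768 , -0.03927808]), 'gripper_force': 0.0, 'width': 85.40247548220913} 18.700000000000003
scene [1279.16175367  259.31332494  917.92455295] [-0.63129596 -0.17846871 -0.75472799]
side [ 382.65492123 -762.78774284  769.14009742] [ 0.20285321  0.74945507 -0.63021241]
wrist [ 305.44888866 -577.11538122  374.24298351] [-0.25849187 -0.10116896 -0.9607012 ]
```

View pics/scene0.png

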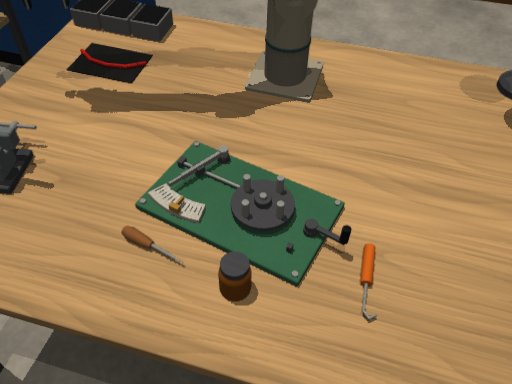

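View pics/side0.png

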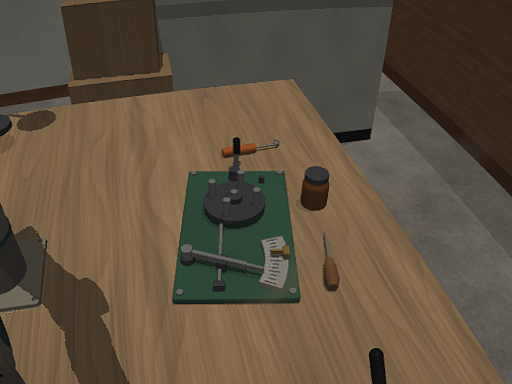

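The scene view shows the gauge bed with corners near (196,143), (344,206), (298,279) and (137,204). The wheel is at (263,200), the knob at (346,232), the blade tip at about (172,185), the index at (177,204) and the jar at (235,275). The side view agrees: corners at (175,297), (190,171), (290,171) and (299,297), knob at (236,142).

```bash
cat >> h.py <<'E'
def fitgauge(obs):
    # obs: list of (cal, gauge pts Nx3, uv Nx2)
    from scipy.optimize import least_squares
    def w(p,P):
        P=np.array(P,float); c,s=np.cos(p[2]),np.sin(p[2])
        return np.c_[p[0]+c*P[:,0]-s*P[:,1],p[1]+s*P[:,0]+c*P[:,1],P[:,2]]
    f=lambda p:np.concatenate([(proj(c,w(p,P))-uv).ravel() for c,P,uv in obs])
    r=least_squares(f,[620,0,0],x_scale=[10,10,.1]); return r.x,f(r.x),w
E
python3 - <<'E'
from h import *
a=cal('scene');b=cal('side')
u1=[(196,143),(344,206),(298,279),(137,204)];u2=[(175,293),(190,171),(291,171),(299,293)]
print(tri(a,u1,b,u2).round(1))
P=[(-125,-275,20),(-125,160,20),(135,160,20),(135,-275,20)]
p,r,w=fitgauge([(a,P,np.array(u1,float)),(b,P,np.array(u2,float))]);print(p,r.round(1))
print('knob',tri(a,[(346,229)],b,[(236.5,139)]).round(1), 'pivots',w(p,[(0,125,52),(-100,-170,53)]).round(0))
s=cv2.imread('pics/scene0.png');d=cv2.imread('pics/side0.png')
cv2.imwrite('pics/sc.png',cv2.resize(s[130:290,130:360],None,fx=3.4,fy=3.4,interpolation=3))
cv2.imwrite('pics/sd.png',cv2.resize(d[130:305,165:345],None,fx=3.4,fy=3.4,interpolation=3))
E
```

```text
[[ 3.886e+02 -1.454e+02  2.180e+01  3.200e+00]
 [ 4.822e+02  2.703e+02  1.490e+01  4.200e+00]
 [ 7.362e+02  2.032e+02  2.900e+01  2.410e+01]
 [ 6.319e+02 -2.036e+02  2.190e+01  6.000e-01]]
[ 5.67159718e+02  8.94227283e+01 -2.36713019e-01] [ 0.3 -2.   2.5 -1.4 -0.   7.1 -2.7  0.6 -2.7  2.9  0.6 -1.9 -5.1 -2.
  1.7  2.6]
knob [[6.143e+02 2.830e+02 9.160e+01 2.000e-01]] pivots [[596. 211.  52.]
 [430. -52.  53.]]
```

View pics/sc.png

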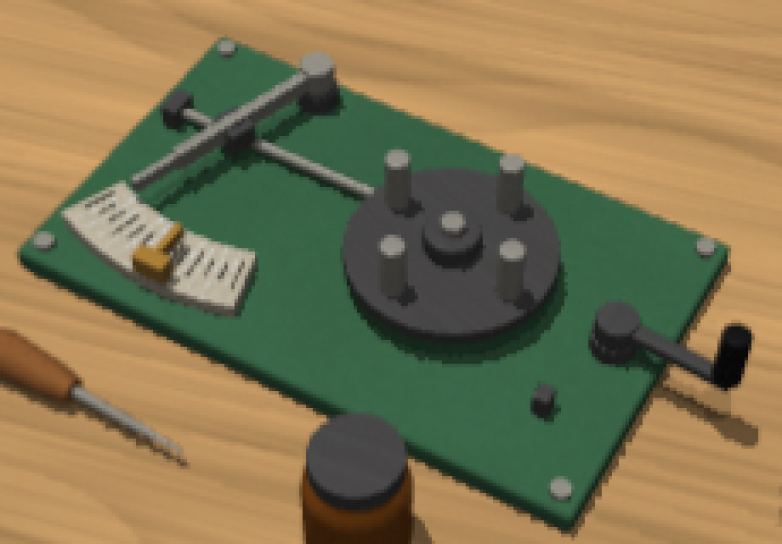

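View pics/sd.png

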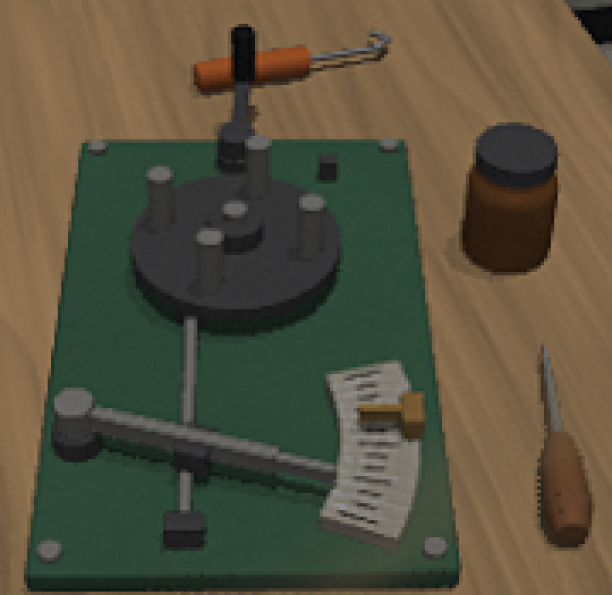

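The crops resolve everything: stub, four pegs, knob, both pivots, blade tip and index tip. I'll triangulate these.

```bash
python3 - <<'E'
from h import *
a=cal('scene');b=cal('side')
f=lambda L,o:[((x+.5)/3.4-.5+o[0],(y+.5)/3.4-.5+o[1]) for x,y in L]
A=f([(452,219),(397,157),(512,161),(512,248),(393,243),(736,331),(616,313),(317,63),(134,183),(183,231)],(130,130))
B=f([(235,208),(209,237),(160,174),(258,144),(312,203),(243,30),(235,130),(75,398),(337,475),(360,409)],(165,130))
T=tri(a,A,b,B);n='stub pA pB pC pD knob lpiv bpiv btip itip'.split()
for k,t in zip(n,T):print(k,t.round(1))
ca=f([(222,38),(728,250),(572,530),(22,255)],(130,130));cb=f([(28,578),(82,141),(408,141),(458,575)],(165,130))
P=[(-125,-275,20),(-125,160,20),(135,160,20),(135,-275,20)]
L=[(0,0,76),(0,125,T[6,2]),(-100,-170,T[7,2])]
ia=[0,6,7]
G=P+L;UA=np.array(ca+[A[i] for i in ia]);UB=np.array(cb+[B[i] for i in ia])
p,r,w=fitgauge([(a,G,UA),(b,G,UB)]);print(p,r.round(1))
print(w(p,L).round(1))
c=w(p,L)[0]
for t in T[1:5]: print('peg ang',np.degrees(np.arctan2(t[1]-c[1],t[0]-c[0])).round(1),np.hypot(*(t-np.r_[c,0])[:2]).round(1))
bp=w(p,L)[2]
for i in(8,9): d=T[i,:2]-bp[:2];print(n[i],np.hypot(*d).round(1),np.degrees(np.arctan2(d[1],d[0])).round(2))
E
```

```text
stub [561.3  84.4  77.8   2.2]
pA [533.3  37.1  95.2   2.1]
pB [514.1 112.6  95.4   2.7]
pC [588.7 131.7  94.8   2.9]
pD [608.5  56.7  95.3   3.7]
knob [612.4 281.8  94.9   1.7]
lpiv [588.4 205.2  55.    1.3]
bpiv [427.5 -56.9  61.    1.2]
btip [ 571.5 -145.4   48.7    3.8]
itip [601.2 -95.8  47.9   1.5]
[ 5.62680151e+02  8.50842520e+01 -2.27688917e-01] [-0.4 -0.8  1.1 -0.9 -0.6 -2.  -2.9 -0.9 -0.2  1.3  0.3  1.2 -0.5 -0.1
 -1.4 -1.3 -0.2 -0.6 -0.4 -1.2  1.1 -1.6  0.1  0.1  0.6 -0.6 -0.5  0.2]
[[562.7  85.1  76. ]
 [590.9 206.9  55. ]
 [426.9 -58.   61. ]]
peg ang -121.4 56.3
peg ang 150.5 55.8
peg ang 60.8 53.4
peg ang -31.8 53.9
btip 169.0 -31.17
itip 178.4 -12.23
```

carry_out:
  deltas: [0,0,0,0.04,-0.0435,0,-1,0,0,0,0.04,-0.0435,0,-1,0,0,0,0.04,-0.0435,0,-1,0,0,0,0.04,-0.0435,0,-1,0,0,0,0.04,-0.0435,0,-1,0,0,0,0.04,-0.0435,0,-1,0,0,0,0.04,-0.0435,0,-1,0,0,0,0.04,-0.0435,0,-1,0,0,0,0.04,-0.0435,0,-1,0,0,0,0.04,-0.0435,0,-1,0,0,0,0.04,-0.0435,0,-1,0,0,0,0.04,-0.0435,0,-1]

```text
clock: 1.65
eef_pos: [493.9, 59.8, 231.3]
tool_rot: [3.141, -0.0, 0.378]
force: [1.2, -0.7, 0.2]
width: 85.6
gripper_force: 0.0
```

carry_out:
  deltas: [0,0,0,0.0393,-0.043,0,-1,0,0,-10,0,0,0,-1,0,0,-10,0,0,0,-1,0,0,-10,0,0,0,-1,0,0,-10,0,0,0,-1,0,0,-10,0,0,0,-1,0,0,-10,0,0,0,-1,0,0,-10,0,0,0,-1,0,0,-10,0,0,0,-1,0,0,-10,0,0,0,-1,0,0,-10,0,0,0,-1,0,0,-10,0,0,0,-1]

```text
clock: 3.15
eef_pos: [513.9, 112.3, 231.1]
tool_rot: [-3.141, -0.0, 2.303]
force: [0.4, -0.3, -0.5]
width: 85.5
gripper_force: 0.0
```

carry_out:
  deltas: [0,0,-10,0,0,0,-1,0,0,-10,0,0,0.04,-1,0,0,0,0,0,0,-1,0,0,0,0,0,0,-1]

```text
clock: 3.65
eef_pos: [514.4, 112.8, 192.0]
tool_rot: [3.141, 0.0, 2.644]
force: [-0.9, 0.1, 1.7]
width: 85.2
gripper_force: 0.0
```

```bash
python3 - <<'E'
from h import *
s=ctrl.read_state();print(s['clock'],s['eef_pos'],s['tool_rot'],s['qpos'].round(2))
snap('wrist','w1');c=cal('wrist')
print(proj(c,[(514,112.5,95),(533.3,37,95),(588.7,131.7,95),(561.5,84.6,76)]).round(0))
E
```

```text
3.65 [514.42752685 112.75650877 192.00247158] [3.14110024e+00 2.63670492e-04 2.64382295e+00] [ 0.16  0.57 -0.64  1.89  0.46  0.83  0.35]
[[255. 192.]
 [190. 250.]
 [316. 254.]
 [254. 243.]]
```

View pics/w1.png

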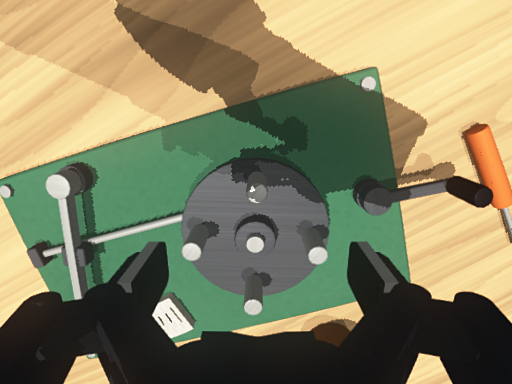

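The wrist view matches predictions within a few pixels: stub at (255,244), pegs at (190,251), (317,256), (253,306) and (258,189). Next I descend over peg B and close.

carry_out:
  deltas: [0,0,0,0,0,0.03,-1,0,0,0,0,0,0.03,-1,0,0,0,0,0,0.03,-1,0,0,0,0,0,0.018,-1,0,0,0,0,0,0.01,-1,0,0,0,0,0,0,1,0,0,0,0,0,0,1,0,0,0,0,0,0,1,0,0,0,0,0,0,1,0,0,0,0,0,0,1,0,0,0,0,0,0,1]

```text
clock: 5.08
eef_pos: [514.3, 112.3, 74.1]
tool_rot: [3.142, 0.001, 2.646]
force: [-0.7, -0.9, 5.3]
width: 15.7
gripper_force: 58.4
```

```bash
python3 - <<'E'
from h import *
s=ctrl.read_state();print(s['clock'],s['eef_pos'],s['tool_rot'],s['force'],s['width'],s['gripper_force'])
# arc rows: center, peg angle from TCP, 6deg steps; shift in frame before turn / after turn
C=np.array([561.7,84.8]);p=s['eef_pos'][:2];d=p-C;r=np.hypot(*d);a=np.arctan2(d[1],d[0]);print('r,ang',r,np.degrees(a))
y=s['tool_rot'][2]
for st in (6,):
    t=np.radians(st);q=C+r*np.array([np.cos(a-t),np.sin(a-t)]);D=q-p
    for yy in(y,y-t): print(st,D@[np.cos(yy),np.sin(yy)],D@[np.sin(yy),-np.cos(yy)])
E
```

```text
5.075 [514.34186904 112.32817853  74.10385883] [3.14158190e+00 9.74386062e-04 2.64625356e+00] [-0.6572926  -0.91980231  5.30769149] 15.656665062697753 58.40457022190094
r,ang 54.77767045771592 149.8315605225441
6 -0.4785457278679074 5.713678393941297
6 0.12131781782469796 5.732399915404584
```

carry_out:
  deltas: [0,0,6,-0.0005,0.0057,0,1,0,0,6,-0.0005,0.0057,0,1,0,0,6,-0.0005,0.0057,0,1,0,0,0,0,0,0,1]

```text
clock: 5.58
eef_pos: [525.3, 125.5, 74.1]
tool_rot: [3.142, 0.001, 2.332]
force: [-0.9, -1.5, 6.5]
width: 15.7
gripper_force: 59.1
```

```bash
cat > st.py <<'E'
from h import *
s=ctrl.read_state();C=np.array([561.7,84.8]);d=s['eef_pos'][:2]-C
print(s['clock'],s['eef_pos'].round(1),'yaw',np.degrees(s['tool_rot'][2]).round(2),'F',s['force'].round(1),'w',round(s['width'],1),'r',np.hypot(*d).round(2),'ang',np.degrees(np.arctan2(d[1],d[0])).round(2))
E
python3 st.py
```

```text
5.575 [525.3 125.5  74.1] yaw 133.64 F [-0.9 -1.5  6.5] w 15.7 r 54.63 ang 131.78
```

carry_out:
  deltas: [0,0,6,-0.0005,0.0057,0,1,0,0,6,-0.0005,0.0057,0,1,0,0,6,-0.0005,0.0057,0,1,0,0,6,-0.0005,0.0057,0,1,0,0,6,-0.0005,0.0057,0,1,0,0,6,-0.0005,0.0057,0,1,0,0,6,-0.0005,0.0057,0,1,0,0,6,-0.0005,0.0057,0,1,0,0,6,-0.0005,0.0057,0,1,0,0,6,-0.0005,0.0057,0,1,0,0,6,-0.0005,0.0057,0,1,0,0,6,-0.0005,0.0057,0,1]

```text
clock: 7.08
eef_pos: [588.6, 132.2, 74.1]
tool_rot: [-3.141, 0.0, 1.075]
force: [-2.4, -0.5, 6.1]
width: 15.8
gripper_force: 59.1
```

```bash
python3 st.py; python3 - <<'E'
from h import *
a=snap('scene','s2');b=snap('side','d2')
A=cv2.resize(a[160:230,130:240],None,fx=5,fy=5,interpolation=3);B=cv2.resize(b[225:300,170:305],None,fx=5,fy=5,interpolation=3)
W=np.zeros((600,800,3),np.uint8)
A=cv2.resize(a[165:225,140:235],None,fx=4.8,fy=4.8,interpolation=3);B=cv2.resize(b[230:290,175:305],None,fx=4.8,fy=4.8,interpolation=3)
W[:A.shape[0],:A.shape[1]]=A;W[300:300+B.shape[0],:B.shape[1]]=B
cv2.imwrite('pics/c2.png',W[...,::-1])
E
```

```text
7.075 [588.6 132.2  74.1] yaw 61.59 F [-2.4 -0.5  6.1] w 15.8 r 54.46 ang 60.44
```

View pics/c2.png

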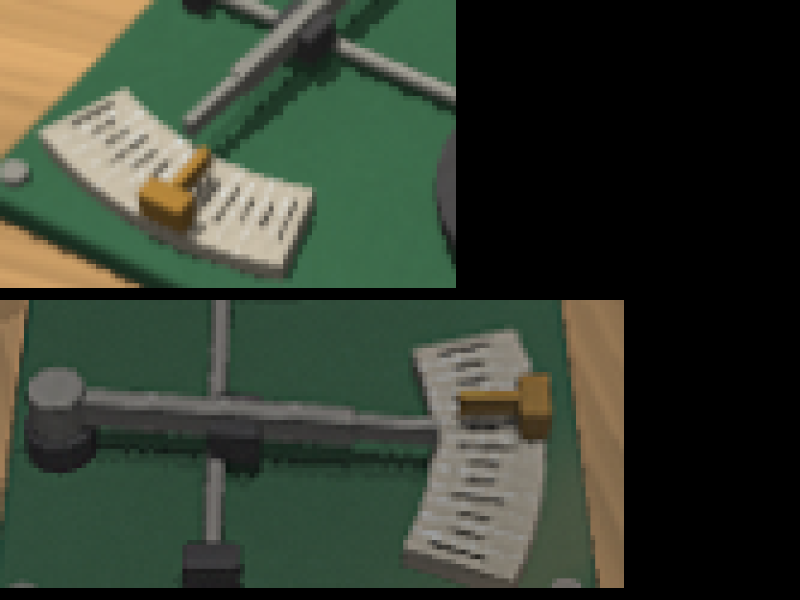

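The crop shows the blade tip top at about (190,118) in the scene part and (437,427) in the side part. The index tip is at about (201,153) and (460,398), so the blade is still short of it.

```bash
cat > gap.py <<'E'
import sys
from h import *
f=lambda q,o,k=4.8:((q[0]+.5)/k-.5+o[0],(q[1]+.5)/k-.5+o[1])
def gap(bs,is_,bd,id_,os=(140,165),od=(175,-0)):
    bp=np.array([427.2,-57.5]);out=[]
    for n,b,i in(('scene',f(bs,os),f(is_,os)),('side',f(bd,od),f(id_,od))):
        c=cal(n);X=atz(c,[b,i],53)[:,:2]-bp;an=np.arctan2(X[:,1],X[:,0])
        print(n,'r',np.hypot(*X.T).round(1),'deg',np.degrees(an).round(2),'y mm',(170*np.sin(an[0]-an[1])).round(1))
    X=tri(cal('scene'),[f(bs,os),f(is_,os)],cal('side'),[f(bd,od),f(id_,od)]);print(X.round(1))
E
python3 - <<'E'
from gap import gap
gap((190,118),(201,153),(437,127),(460,98),od=(175,230))
E
```

```text
scene r [165.3 180.3] deg [-19.52 -13.32] y mm -18.4
side r [168.5 178.2] deg [-20.25 -14.23] y mm -17.8
[[ 5.843e+02 -1.138e+02  5.250e+01  3.600e+00]
 [ 6.007e+02 -9.970e+01  5.100e+01  6.000e-01]]
```

carry_out:
  deltas: [0,0,6,-0.0004,0.0057,0,1,0,0,6,-0.0004,0.0057,0,1,0,0,6,-0.0004,0.0057,0,1,0,0,6,-0.0004,0.0057,0,1,0,0,6,-0.0004,0.0057,0,1,0,0,6,-0.0004,0.0057,0,1,0,0,3,-0.0002,0.0029,0,1,0,0,0,0,0,0,1]

```text
clock: 8.18
eef_pos: [612.7, 104.5, 74.1]
tool_rot: [-3.141, 0.0, 0.397]
force: [-1.8, -0.5, 6.5]
width: 15.7
gripper_force: 59.1
```

```bash
cat > look.py <<'E'
import sys
from h import *
t=sys.argv[1];k=8
a=snap('scene','s'+t);b=snap('side','d'+t)
W=np.zeros((600,800,3),np.uint8)
A=cv2.resize(a[170:215,155:220],None,fx=k,fy=k,interpolation=3);B=cv2.resize(b[230:260,205:300],None,fx=k,fy=k,interpolation=3)
W[:A.shape[0],:A.shape[1]]=A;W[360:,:B.shape[1]]=B
cv2.imwrite(f'pics/c{t}.png',W[...,::-1])
E
python3 st.py; python3 look.py 3
```

```text
8.175 [612.7 104.5  74.1] yaw 22.72 F [-1.8 -0.5  6.5] w 15.7 r 54.63 ang 21.16
```

View pics/c3.png

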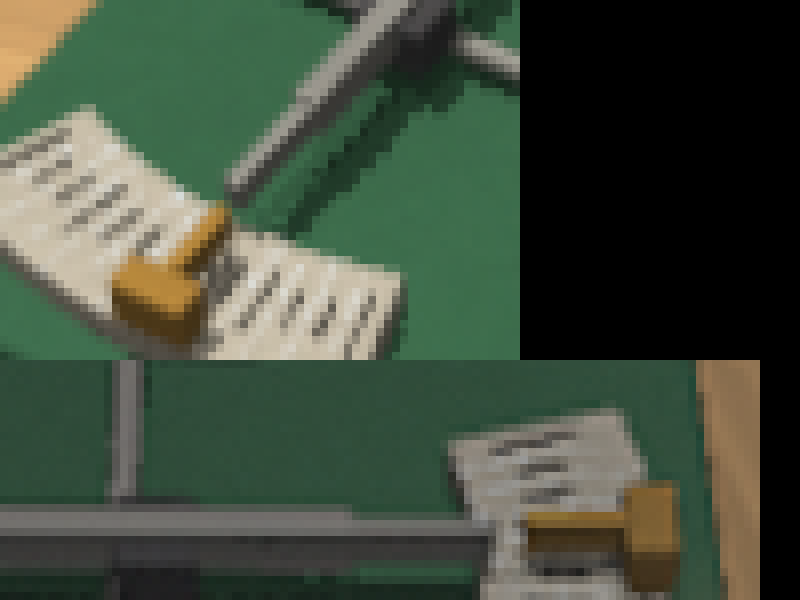

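Close now. The blade tip top is at about (240,181) in the scene part and (489,527) in the side part. The index tip top is at about (219,213) and (528,520).

```bash
python3 - <<'E'
import gap as g
g.f.__defaults__=(8,)
g.gap((239,181),(219,213),(489,167),(528,160),os=(155,170),od=(205,230))
# predicted index/blade line projections for candidate gaps
from h import *
bp=np.array([427.2,-57.5])
for n,o in(('scene',(155,170)),('side',(205,230))):
    for th in(-13.5,-14,-14.5,-15):
        u=np.array([np.cos(np.radians(th)),np.sin(np.radians(th))])
        P=[[*(bp+r*u),53] for r in(170,178,200)]
        print(n,th,(((proj(cal(n),P)-o+.5)*8-.5)+[0,360 if n=='side' else 0]).round(0).tolist())
E
```

```text
scene r [165.8 179. ] deg [-13.94 -13.19] y mm -2.2
side r [168.1 178.5] deg [-14.66 -13.79] y mm -2.6
[[ 5.891e+02 -9.830e+01  5.250e+01  2.800e+00]
 [ 6.008e+02 -9.890e+01  5.190e+01  4.000e-01]]
scene -13.5 [[234.0, 192.0], [218.0, 210.0], [174.0, 259.0]]
scene -14 [[230.0, 190.0], [214.0, 208.0], [169.0, 256.0]]
scene -14.5 [[226.0, 188.0], [210.0, 205.0], [164.0, 254.0]]
scene -15 [[222.0, 186.0], [205.0, 203.0], [159.0, 252.0]]
side -13.5 [[496.0, 518.0], [526.0, 518.0], [608.0, 517.0]]
side -14 [[496.0, 522.0], [526.0, 522.0], [609.0, 522.0]]
side -14.5 [[496.0, 526.0], [526.0, 526.0], [609.0, 526.0]]
side -15 [[496.0, 530.0], [527.0, 530.0], [609.0, 531.0]]
```

carry_out:
  deltas: [0,0,3,-0.0002,0.0029,0,1,0,0,3,-0.0002,0.0028,0,1,0,0,0,0,0,0,1,0,0,0,0,0,0,1,0,0,0,0,0,0,1,0,0,0,0,0,0,1]

```text
clock: 9.02
eef_pos: [614.5, 99.2, 74.1]
tool_rot: [-3.141, -0.0, 0.293]
force: [-2.5, -0.6, 5.4]
width: 16.1
gripper_force: 59.1
```

```bash
python3 st.py; python3 look.py 4
```

```text
9.025 [614.5  99.2  74.1] yaw 16.76 F [-2.5 -0.6  5.4] w 16.1 r 54.71 ang 15.3
```

View pics/c4.png

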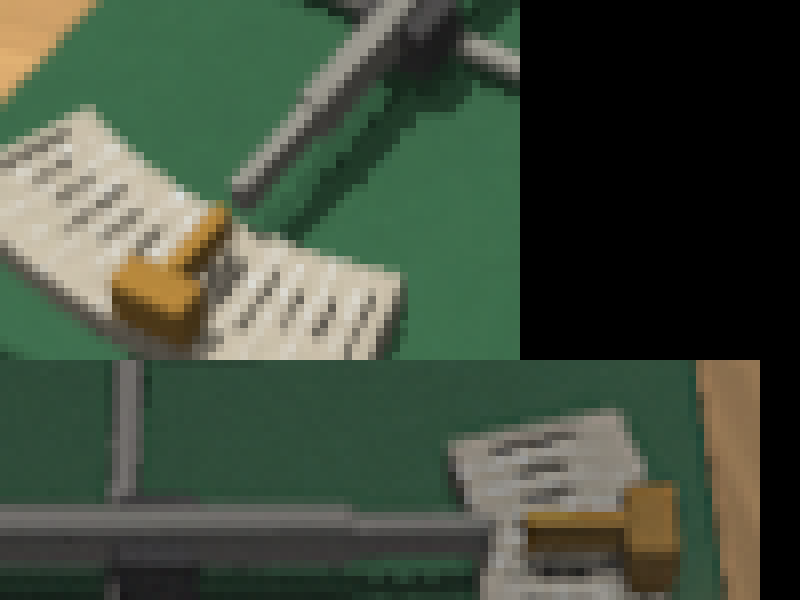

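The blade is aligned: in the side part both top faces are centred near row 521. I'll release and rise.

carry_out:
  deltas: [0,0,0,0,0,0,-1,0,0,0,0,0,0,-1,0,0,0,0,0,0,-1,0,0,0,0,0,0,-1,0,0,0,0,0,0,-1,0,0,0,0,0,-0.03,-1,0,0,0,0,0,-0.04,-1,0,0,0,0,0,-0.04,-1]

```text
clock: 10.12
eef_pos: [614.3, 99.1, 184.3]
tool_rot: [3.142, 0.0, 0.291]
force: [0.3, -0.4, -0.2]
width: 85.3
gripper_force: 0.0
```

```bash
python3 st.py; python3 - <<'E'
from h import *
a=cal('scene');b=cal('side')
print('jar',tri(a,[(235,258)],b,[(317,174)]).round(1),atz(a,[(235,258)],95).round(0),atz(b,[(317,174)],95).round(0))
print('hook handle',atz(a,[(368,246),(369,285),(371,316)],13).round(0))
im=snap('wrist','w5');c=cal('wrist');print(proj(c,[(612.4,281.8,93),(590,206.6,52)]).round(0))
s=cv2.imread('pics/s4.png');d=cv2.imread('pics/d4.png')
s2=snap('scene','s5');d2=snap('side','d5')
for x,y,r in((s,s2[...,::-1],np.s_[170:215,155:220]),(d,d2[...,::-1],np.s_[230:260,205:300])): print('mean diff',np.abs(x[r].astype(int)-y[r]).mean())
E
```

```text
10.125 [614.3  99.1 184.3] yaw 16.65 F [ 0.3 -0.4 -0.2] w 85.3 r 54.49 ang 15.17
jar [[763.2  79.7  98.5  11.1]] [[756.  82.  95.]] [[768.  78.  95.]]
hook handle [[584. 340.  13.]
 [684. 356.  13.]
 [755. 369.  13.]]
[[ 41. 138.]
 [142. 178.]]
mean diff 1.6512820512820512
mean diff 0.848421052631579
```

View pics/w5.png

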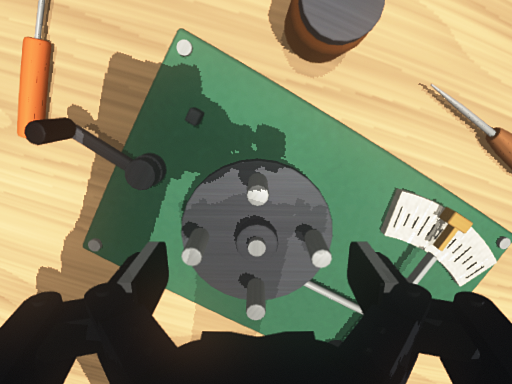

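The wheel and blade are undisturbed. The knob top is at about (37,131) and the lever pivot at (145,169) in the wrist view; the jar is well clear.

```bash
python3 - <<'E'
from h import *
c=cal('wrist');print(atz(c,[(37,131),(145,169)],[93,55]).round(1))
print(ctrl.read_state()['qpos'].round(2))
def axes(y): return np.array([[np.cos(y),np.sin(y)],[np.sin(y),-np.cos(y)]])
p=np.array([614.3,99.1]);k=np.array([611.5,282.5]);print('delta in tool',axes(.2912)@(k-p))
E
```

```text
[[616.6 283.   93. ]
 [599.6 202.8  55. ]]
[-0.29  0.64  0.13  1.65 -0.11  0.85 -1.39]
delta in tool [  49.97237047 -176.48275324]
```

carry_out:
  deltas: [0,0,0,0.0127,-0.044,0,-1,0,0,0,0.0127,-0.044,0,-1,0,0,0,0.0127,-0.044,0,-1,0,0,0,0.0127,-0.044,0,-1,0,0,-9.5,0,0,0,-1,0,0,-9.5,0,0,0,-1,0,0,-9.5,0,0,0,-1,0,0,-9.5,0,0,0,-1,0,0,-9.5,0,0,0,-1,0,0,-9.5,0,0,0,-1,0,0,0,0,0,0,-1]

```text
clock: 11.65
eef_pos: [612.0, 281.8, 181.9]
tool_rot: [-3.139, 0.001, 1.284]
force: [-0.2, 0.0, -0.2]
width: 85.5
gripper_force: 0.0
```

carry_out:
  deltas: [0,0,0,0,0,0.03,-1,0,0,0,0,0,0.03,-1,0,0,0,0,0,0.03,-1,0,0,0,0,0,0.022,-1,0,0,0,0,0,0,-1]

```text
clock: 12.28
eef_pos: [610.8, 281.3, 68.8]
tool_rot: [-3.138, 0.004, 1.283]
force: [-0.6, 0.1, 0.1]
width: 85.7
gripper_force: 0.0
```

```bash
python3 st.py; python3 - <<'E'
from h import *
a=snap('scene','s6');b=snap('side','d6')
A=cv2.resize(a[150:290,270:420],None,fx=2.6,fy=4*.65,interpolation=3);B=cv2.resize(b[90:230,170:320],None,fx=2.6,fy=2.6,interpolation=3)
cv2.imwrite('pics/c6.png',np.hstack([A,B])[...,::-1])
E
```

```text
12.275 [610.8 281.3  68.8] yaw 73.51 F [-0.6  0.1  0.1] w 85.7 r 202.59 ang 75.96
```

View pics/c6.png

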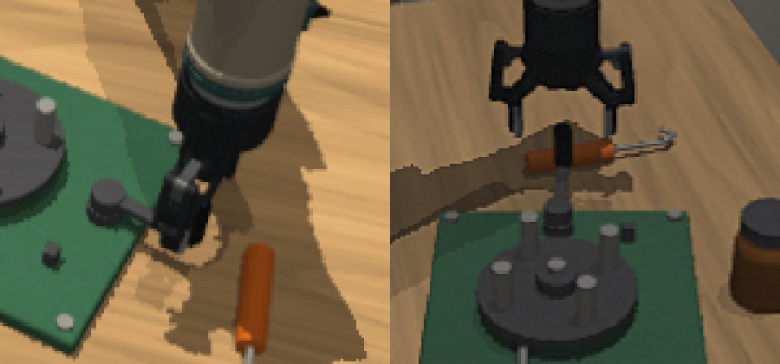

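The knob at (563,140) in the side part stands midway between the open fingers. Closing.

carry_out:
  deltas: [0,0,0,0,0,0,1,0,0,0,0,0,0,1,0,0,0,0,0,0,1,0,0,0,0,0,0,1,0,0,0,0,0,0,1,0,0,0,0,0,0,1]

```text
clock: 13.12
eef_pos: [612.9, 282.3, 71.9]
tool_rot: [3.141, -0.0, 1.285]
force: [-1.9, -0.8, 5.3]
width: 18.1
gripper_force: 58.5
```

```bash
python3 st.py; python3 - <<'E'
from h import *
s=ctrl.read_state();p=s['eef_pos'][:2];C=np.array([589.7,206.4]);d=p-C;print('r',np.hypot(*d),'ang',np.degrees(np.arctan2(d[1],d[0])))
y=s['tool_rot'][2];t=np.radians(6);R=np.array([[np.cos(t),np.sin(t)],[-np.sin(t),np.cos(t)]])
D=R@d-d;print(D@[np.cos(y),np.sin(y)],D@[np.sin(y),-np.cos(y)])
E
```

```text
13.125 [612.9 282.3  71.9] yaw 73.63 F [-1.9 -0.8  5.3] w 18.1 r 204.07 ang 75.46
r 79.40694881733542 ang 72.99842167641363
-0.5269865268108611 8.294954070638246
```

carry_out:
  deltas: [0,0,6,-0.0005,0.0083,0,1,0,0,6,-0.0005,0.0083,0,1,0,0,6,-0.0005,0.0083,0,1,0,0,6,-0.0005,0.0083,0,1,0,0,6,-0.0005,0.0083,0,1,0,0,6,-0.0005,0.0083,0,1,0,0,6,-0.0005,0.0083,0,1,0,0,6,-0.0005,0.0083,0,1,0,0,6,-0.0005,0.0083,0,1,0,0,6,-0.0005,0.0083,0,1,0,0,6,-0.0005,0.0083,0,1]

```text
clock: 14.5
eef_pos: [668.6, 216.4, 71.9]
tool_rot: [-3.141, -0.0, 0.131]
force: [-2.9, -0.0, 5.7]
width: 17.6
gripper_force: 58.5
```

carry_out:
  deltas: [0,0,6,-0.0005,0.0083,0,1,0,0,3,-0.0002,0.0041,0,1,0,0,3,-0.0002,0.0041,0,1,0,0,0,0,0,0,1]

```text
clock: 15.0
eef_pos: [669.0, 199.4, 71.9]
tool_rot: [3.141, -0.0, -0.077]
force: [-1.1, 0.2, 5.3]
width: 17.6
gripper_force: 58.6
```

```bash
python3 - <<'E'
from h import *
s=ctrl.read_state();p=s['eef_pos'][:2];C=np.array([589.7,206.4]);d=p-C;print(s['clock'],s['eef_pos'],s['force'],s['torque'],'r',np.hypot(*d),'ang',np.degrees(np.arctan2(d[1],d[0])),np.degrees(s['tool_rot'][2]))
E
```

```text
15.0 [668.99821994 199.4119296   71.93955431] [-1.06203794  0.21750541  5.31238572] [-0.11835616  0.2993569  -0.03096523] r 79.60553255515799 ang -5.036119331108351 -4.3848269410586065
```

carry_out:
  deltas: [0,0,2,-0.0001,0.0028,0,1,0,0,2,-0.0001,0.0028,0,1,0,0,0,0,0,0,1]

```text
clock: 15.38
eef_pos: [668.3, 194.2, 71.9]
tool_rot: [-3.141, -0.001, -0.146]
force: [-2.0, -0.5, 4.7]
width: 18.3
gripper_force: 58.6
```

carry_out:
  deltas: [0,0,0,0,0.0015,0,1,0,0,0,0,0,0,1,0,0,0,0,0,0,1]

```text
clock: 15.75
eef_pos: [668.3, 193.9, 71.9]
tool_rot: [-3.14, -0.001, -0.145]
force: [0.2, 1.0, 5.8]
width: 18.1
gripper_force: 58.6
```

The last 1.5 mm moved the knob only 0.3 mm, and its bearing of −9° is the expected home. I'll release and retreat.

carry_out:
  deltas: [0,0,0,0,0,0,-1,0,0,0,0,0,0,-1,0,0,0,0,0,0,-1,0,0,0,0,0,0,-1,0,0,0,0,0,0,-1,0,0,0,0,0,-0.03,-1,0,0,0,0,0,-0.04,-1,0,0,0,0,0,-0.05,-1,0,0,0,0,0,0,-1,0,0,0,0,0,0,-1]

```text
clock: 17.0
eef_pos: [667.4, 192.7, 191.0]
tool_rot: [3.142, 0.001, -0.146]
force: [0.0, -0.3, -0.7]
width: 85.3
gripper_force: 0.0
```

```bash
python3 st.py; python3 - <<'E'
from h import *
a=snap('scene','s7');b=snap('side','d7')
W=np.zeros((600,800,3),np.uint8)
for im,r,(x,y),k in((a,np.s_[170:215,155:220],(0,0),6),(b,np.s_[230:260,205:300],(0,300),6),(a,np.s_[180:290,290:360],(400,0),2.6),(b,np.s_[120:230,180:320],(400,300),2.6)):
    q=cv2.resize(im[r],None,fx=k,fy=k,interpolation=3);h,w=min(q.shape[0],600-y),min(q.shape[1],800-x);W[y:y+h,x:x+w]=q[:h,:w]
cv2.imwrite('pics/c7.png',W[...,::-1])
E
```

```text
17.0 [667.4 192.7 191. ] yaw -8.35 F [ 0.  -0.3 -0.7] w 85.3 r 151.0 ang 45.58
```

View pics/c7.png

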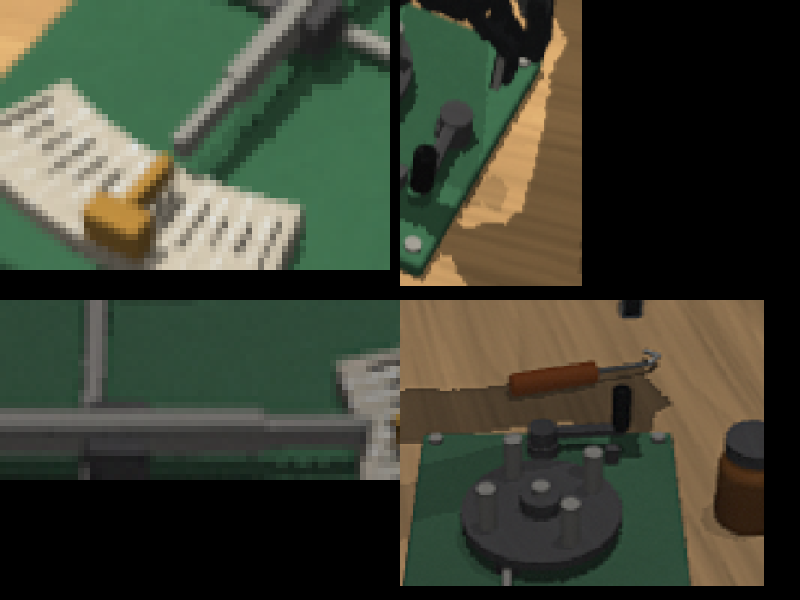

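The lever, at (560,432)–(622,405) in the side part, points along the gauge's +x at its stop. The blade at (185,140) in the scene part is still in line with the index at (160,165), and the jar and hook tool haven't moved.

```bash
python3 -c "
from cell import ctrl
print(ctrl.finish_job())"
```

```text
the job is handed in; nothing more can be done
None
```

I set the blade on the index (within about 0.5 mm by the camera views), swung the lock lever home to its stop, backed the arm clear of the gauge, and handed the job in at about 17 s; no verdict came back.

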